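Level the casting table

TASK

Level the aluminium casting table: pick up the square-socket key, fit it fully home on the square end of the table's screw foot, and turn it until the bubble of the spirit level sits in the middle between its two lines. Leave the key on the screw foot, then press the spirit level down onto the table top with the fingers, firmly but not hard, so that it beds flat, and finish while still pressing on it with the bubble centred; do not disturb the other things.

Things in the scene. Friction and masses are not known exactly. Their poses are not given: they have to be found in the camera images.
- key_mid (a point): Key for the screw foot: dark steel square socket hub 30 x 30 x 24 mm with an upright black wing grip on top, 46 mm long (key's x), 14 mm thick (y), 30 mm tall; 54 mm high in all, about 160 g. Starts upright on the bench, bore down, beside a jar and a tape roll. This point: its centre, 27 mm above its foot, 3 mm above the hub's top; z up.
- key_foot (a point): Centre of the key's underside, in the mouth of its square bore; axes as key_mid. Bore 15.8 mm wide, 21.5 mm deep, chamfered, its sides parallel to the key's x and y: it fits the spindle in any of four quarter turns, with about 7 degrees of play either way.
- spindle_top (a point): Middle of the top of the screw foot's vertical spindle: a bare steel square, 14 mm wide, 20 mm tall, bevelled at the top; x and y are square to its flats and turn with it. Its height is constant (82 mm above the bench). Stiff (0.08 N m), stays where it is left. Clockwise seen from above lifts its edge of the plate, 8 mm a turn. That edge starts too low, by 1.1 to 2.1 rad of turning.
- spindle_seat (a point): Middle of the top of the spindle's round 28 mm collar, 20 mm below spindle_top, 62 mm above the bench: the key's underside rests here when fully home (the wing's top is then 116 mm above the bench). Axes as spindle_top.
- board_mid (a point): Middle of the top face of the casting table's aluminium plate, 280 mm (x) by 240 mm (y), 12 mm thick, top 46 mm above the bench. It stands on two fixed feet near its -y edge and on the screw foot, 85 mm from this point along +y, and tilts by up to 1 degree about the line through the fixed feet. z is its normal.
- level_mid (a point): Centre, half-way up, of the loose aluminium block spirit level lying on the plate, roughly along the plate's y: 130 mm long (its y), 30 mm wide (x), 36 mm high, 360 g. Top 18 mm above this point. The vial lies in a 46 mm window in the middle of the top; from 23 to 65 mm either way along y the top is flat and solid: press there, near the window, with about 5 to 15 N.
- bubble (a joint): Place of the bubble in the level's vial, m: 0 is midway between the two lines (16 mm apart; bubble 12 mm long), positive towards the level's +y (the end nearer the screw foot). It goes to the higher end and takes about 1.5 s to rest after a change; in the first 2 s it drifts to 4 to 8 mm on the negative side. One rad clockwise of the screw foot moves it about 3.7 mm towards positive.
- tray: Grey plastic casting tray, 75 x 115 x 16 mm, loose on the plate: leave alone. Origin under its centre.
- mixcup: White mixing cup, 52 mm across, 55 mm high, loose on the plate: leave alone. Origin under its centre.
- jar: Glass jar with metal lid, 54 mm across, 62 mm high, on the bench near the key: leave alone. Origin under its centre.
- tape: Roll of paper tape lying flat, 76 mm across, 25 mm high, on the bench near the key: leave alone. Origin under its centre.
- mug: White mug, 80 mm across, 85 mm high, on the bench: leave alone. Origin under its centre.
- bottle: Amber bottle, 62 mm across, 170 mm high, on the bench: leave alone. Origin under its centre.
- spool: Wooden spool, 38 mm across, 50 mm high, on the bench: leave alone. Origin under its centre.
Things that resemble listed ones, but are neither listed nor needed, are in the scene too. Of the things that look like the part that bears key_mid, the smallest one is meant.

How it is judged:
By the outcome, as a careful person would: the job done as asked, in the order asked, and still so for the second after the job is handed in, while the arm keeps its last pose, push and grip.
It also fails if it takes over 64 s, if anything falls off the work surface, if the arm or the gripper's body presses on something with over 40 N, if the wrist force passes 120 N, or if a joint passes its speed limit or range.

ROBOT

A 6-joint arm with a two-finger parallel gripper is mounted at the origin on the work surface. World frame = base frame: x ahead of the robot, y to its left, z up, the work surface at z = 0. Lengths are in m, angles in rad, forces in N, time in s.
With the tool pointing down it reaches from about 0.325 to 0.75 m from the base axis. Payload 7.6 kg.
Tool frame: the origin (TCP) lies at the very end of the fingers, on their centre line; the grasp point (between the pads) lies 19 mm behind it; z points along the fingers, x is the direction in which the jaws open and shut, and the axes are right-handed (so a half turn about z gives the same grasp; the last joint's range is limited). The gripper opens to 85 mm and grips with 20 to 120 N. Pads are 22 mm wide; open, the fingers measure 114 mm over their backs; the gripper's body (76 mm by 85 mm) begins 54 mm behind the grasp point. The pads swing forward as they close: fully open they stand 13 mm farther back than shut.
Start: joints at [1.113, 0.052, 1.401, -0, 1.689, -0.07], TCP at [0.199, 0.486, 0.231] pointing down, gripper open.
Joint ranges: [-2.9, 2.9], [-0.91, 2.17], [0.12, 2.37], [-1.06, 4.2], [0.26, 2.73], [-2.93, 2.93]. Speed limits (rad/s): [2.57, 2.57, 3.01, 3.14, 3.14, 3.14].

INTERFACE

Orientations are given as a rotation vector (axis times angle).
In Python, from bench import manip gives the robot as it stands. The module is installed in compiled form; this text tells all that it offers.
- The arm moves only by the shell command python3 -m handwheel 'ROWS' [FORCE]. ROWS is JSON, a list of rows, each an object with "rot": the turn, a rotation vector about the tool's x, y, z in degrees, a list of three; "delta_pos": the shift along the tool's x, y, z in m, a list of three; "grip": the opening, from 0 (shut) to 1 (fully open). In form: [{"rot": [wx, wy, wz], "delta_pos": [dx, dy, dz], "grip": grip}, ...]. A call has 1 to 20 rows; each row is the pose to reach, as a shift and turn from the pose commanded when the call began, along the tool's axes at that moment; what a row does not reach only later rows make up. A row lasts 1/8 s, in which the tool goes at most 62.5 mm and 10.7 degrees, less where a joint would pass 70% of its speed; a pose out of reach is approached as far as the arm can. A call with a gripper value outside its range is refused whole. The fingers move at their own pace and stop on an object; FORCE is the grip in N (left out, the last holds). Time passes only in rows, so rows that repeat a pose let the fingers close. It gives the time, the measured TCP pose, the force and the opening at its end, in the units of the state.
- manip.sense(): the state, without advancing time (a new reading comes with each control period).
- manip.capture(name): name is "side" or "top" or "wrist"; returns (picture, depth): 384x512x3 uint8, blue, green, red; 384x512 float32, m along the optical axis (not along the pixel's ray), 0 where there is no reading.
- manip.calibration(name): a dict with "intrinsics" (3x3 intrinsics, pixels), "rvec" (rotation vector, rad) and "tvec" (3), from world to camera coordinates, as OpenCV has them. Camera axes: x right, y down, z forward; pixel columns grow to the right and rows downward; lengths in m; the calibration is good to about 2 mm. A picture is of the moment at which its call begins: read the wrist's pose just before it. calibration takes no time and is no camera call; for the wrist camera it gives the pose at the moment of the call.
- manip.job_done(): hands the job in, once; it reports no verdict.
The state is a dict: "clock": time; "joint_positions": joint angles; "qd": joint speeds; "joint_torque": joint torques, N m; "ee_pos": TCP position; "eef_rot": TCP orientation; "contact_force": force on the tool from outside, world axes, zero at the start; "moment": the same for the moment, N m; "opening": finger opening in m.
Only numpy, scipy, OpenCV 4.12 (cv2) and the standard library are available. Lean on these libraries where they do the work, as an engineer would, in place of code of your own. Each camera call takes 0.05 s, during which the arm holds its last target.

## Working session

There is one attempt and no reset: what is moved stays moved. The work goes in short steps, Python scripts to look and compute and a shell command to move; the robot and the scene stay as the last step left them, time stands still between calls to the robot, and variables do not carry over. Pictures are saved under pics/ and viewed, and the job is handed in when it is done.

```bash
mkdir -p pics; cat > h.py <<'E'
import numpy as np, cv2
from bench import manip
def cal(n):
    c=manip.calibration(n); R=cv2.Rodrigues(np.array(c["rvec"],float))[0]
    return np.array(c["intrinsics"],float),R,np.array(c["tvec"],float).ravel()
def ray(c,u,v):
    K,R,t=c; d=R.T@np.linalg.solve(K,[u,v,1.]); return -R.T@t,d
def onz(c,u,v,z):
    o,d=ray(c,u,v); return o+d*(z-o[2])/d[2]
def two(c1,p1,c2,p2):
    o1,d1=ray(c1,*p1);o2,d2=ray(c2,*p2)
    s=np.linalg.lstsq(np.c_[d1,-d2],o2-o1,rcond=None)[0]
    a=o1+s[0]*d1;b=o2+s[1]*d2
    return (a+b)/2,np.linalg.norm(a-b)
def proj(c,P):
    K,R,t=c;q=K@(R@np.array(P)+t);return q[:2]/q[2]
def pts(c,depth):
    K,R,t=c;v,u=np.mgrid[:384,:512];X=np.linalg.inv(K)@np.stack([u.ravel(),v.ravel(),np.ones(u.size)])*depth.ravel()
    return (R.T@(X-t[:,None])).T.reshape(384,512,3)
E
python3 - <<'E'
from h import *
s=manip.sense();print(s)
for n in ["side","top","wrist"]:
    c=cal(n); p,d=manip.capture(n); cv2.imwrite(f"pics/{n}0.png",p); np.savez(f"{n}0.npz",p=p,d=d,K=c[0],R=c[1],t=c[2])
    print(n,c[0].tolist(),-c[1].T@c[2],c[1][2])
E
```

```text
{'clock': 0.0, 'joint_positions': array([ 1.11273341e+00,  5.28709899e-02,  1.40174572e+00,  5.20651881e-06,
        1.68858941e+00, -7.03275194e-02]), 'qd': array([ 0.00038566,  0.00015621,  0.00099999, -0.00114408,  0.00223026,
        0.0007108 ]), 'joint_torque': array([-1.23836671e-04, -3.81664145e+01, -3.60181797e+01, -8.11488758e-05,
        6.20682506e-03,  1.04361396e-05]), 'ee_pos': array([0.19835512, 0.48575913, 0.23044391]), 'eef_rot': array([ 2.60713471e+00,  1.75140776e+00, -2.20139615e-03]), 'contact_force': array([ 0.10635353, -0.4473755 ,  0.41628919]), 'moment': array([-0.01626458,  0.01046322, -0.05404953]), 'opening': 0.08532875031207114}
side [[471.18147969446676, 0.0, 259.0333884776659], [0.0, 471.18147969446676, 195.74170574482852], [0.0, 0.0, 1.0]] [ 0.44065157 -0.79817278  1.05092685] [ 0.08015478  0.64717202 -0.75811845]
top [[483.4034478246262, 0.0, 263.69929942329935], [0.0, 483.4034478246262, 204.87875874545335], [0.0, 0.0, 1.0]] [0.3315697  0.03663125 1.34475169] [ 0.16697717 -0.01946365 -0.98576863]
wrist [[324.4107127434888, 0.0, 253.18766251280377], [0.0, 324.4107127434888, 191.50523687159756], [0.0, 0.0, 1.0]] [0.13620025 0.51138383 0.37324826] [ 0.24798791 -0.10432625 -0.96312929]
```

View pics/side0.png

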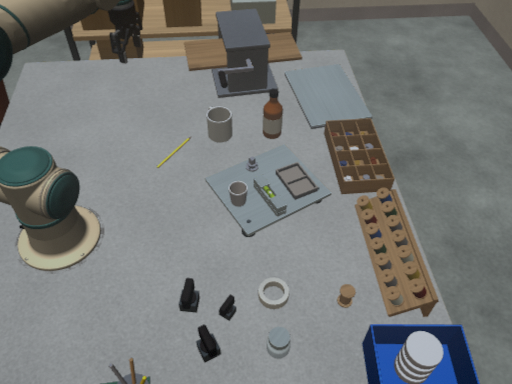

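View pics/top0.png

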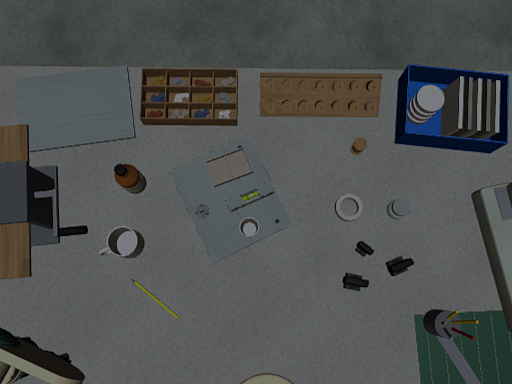

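View pics/wrist0.png

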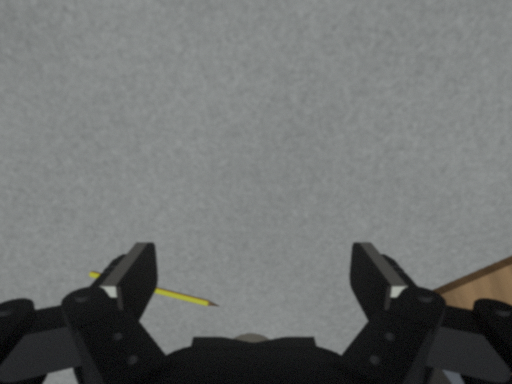

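The side view shows three black keys, the smallest near (228,306); the screw foot is at (252,163). In the top view they are at (364,248) and (202,211). I'll enlarge both.

```bash
python3 - <<'E'
from h import *
def crop(n,x0,y0,w,h,k):
    p=np.load(n+"0.npz")["p"][y0:y0+h,x0:x0+w];return cv2.resize(p,None,fx=k,fy=k,interpolation=cv2.INTER_CUBIC)
a=np.hstack([crop("side",170,270,90,90,4),crop("top",330,220,90,90,4)])
b=np.hstack([crop("side",200,140,140,105,2.57*1) if 0 else cv2.resize(crop("side",200,140,130,100,3),(360,277)),cv2.resize(crop("top",165,130,130,100,3),(360,277))])
a=a[:, :];im=np.vstack([a[:320],b]);cv2.imwrite("pics/z0.png",im);print(im.shape)
cs={n:(lambda z:(z["K"],z["R"],z["t"]))(np.load(n+"0.npz")) for n in ["side","top"]}
for nm,a,b in [("key",(229,302),(365,246)),("spin",(252,158),(202,210)),("A",(189,285),(356,281)),("B",(207,337),(401,265))]:
    print(nm,two(cs["side"],a,cs["top"],b))
for n in cs:
    z=np.load(n+"0.npz");P=pts(cs[n],z["d"]);
    for q in ([(229,302),(252,158),(189,285),(207,337)] if n=="side" else [(365,246),(202,210),(356,281),(401,265)]):
        print(n,q,P[q[1],q[0]])
E
```

```text
(597, 720, 3)
key (array([ 0.44164009, -0.26245728,  0.04602734]), np.float64(0.002434217473882705))
spin (array([0.53429221, 0.17482351, 0.08136382]), np.float64(0.006456501045154113))
A (array([ 0.34966425, -0.22801741,  0.07923397]), np.float64(0.006002932989539983))
B (array([ 0.38932824, -0.35229463,  0.06440846]), np.float64(0.0008043802743983527))
side (229, 302) [ 0.4428286  -0.26711235  0.05507032]
side (252, 158) [0.53736842 0.17399887 0.08291421]
side (189, 285) [ 0.35218625 -0.22468744  0.07417018]
side (207, 337) [ 0.39021823 -0.35654364  0.07392343]
top (365, 246) [ 0.44016183 -0.26184393  0.04917872]
top (202, 210) [0.53144584 0.17484749 0.07873435]
top (356, 281) [ 0.3468235  -0.23078192  0.06790779]
top (401, 265) [ 0.38840346 -0.34877965  0.0761434 ]
```

View pics/z0.png

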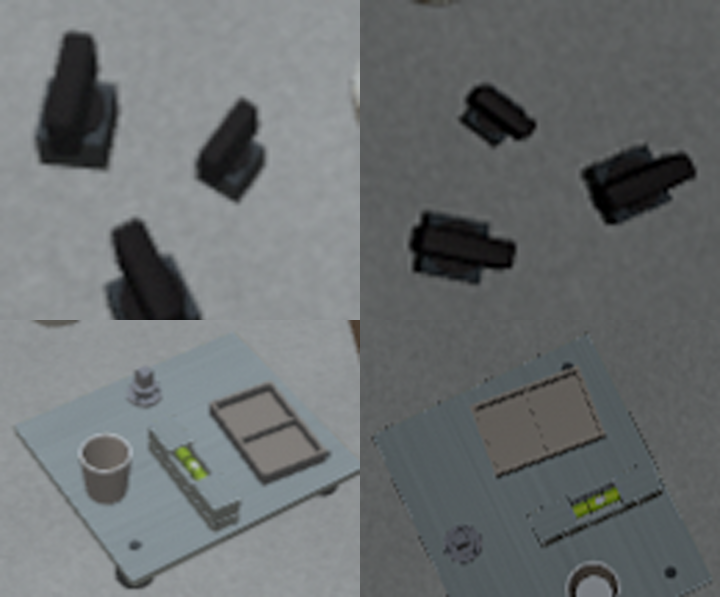

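```bash
cat >> h.py <<'E'
from scipy.spatial.transform import Rotation as Ro
def tool(s=None):
    s=s or manip.sense(); return np.array(s["ee_pos"]),Ro.from_rotvec(s["eef_rot"]).as_matrix()
def down(yaw): # tool x at yaw (deg), z down
    a=np.radians(yaw);x=np.array([np.cos(a),np.sin(a),0]);z=np.array([0,0,-1.]);return np.c_[x,np.cross(z,x),z]
def go(p,yaw,p0=None,R0=None):
    if p0 is None:p0,R0=tool()
    R=down(yaw); d=R0.T@(np.array(p)-p0); r=Ro.from_matrix(R0.T@R).as_rotvec(degrees=True)
    return d.round(4),r.round(2)
E
python3 - <<'E'
from h import *
p,R=tool();c=cal("wrist");print(R.round(3));print("yaw",np.degrees(np.arctan2(R[1,0],R[0,0])))
C=-c[1].T@c[2];print("cam in tool",R.T@(C-p),"axes",(R.T@c[1].T).round(3).tolist(),"tcp px",proj(c,p))
# key in top, wing top mask
z=np.load("top0.npz");P=pts((z["K"],z["R"],z["t"]),z["d"])
for n in ["top","side"]:
    z=np.load(n+"0.npz");P=pts((z["K"],z["R"],z["t"]),z["d"])
    m=(P[...,2]>0.046)&(P[...,2]<.06)&(np.abs(P[...,0]-.442)<.04)&(np.abs(P[...,1]+.262)<.035)&(z["p"].max(2)<60)
    q=P[m];print(n,m.sum(),q.mean(0),q.min(0),q.max(0)); u,s,v=np.linalg.svd(q[:,:2]-q[:,:2].mean(0));print(np.degrees(np.arctan2(v[0,1],v[0,0])))
E
```

```text
[[ 0.378  0.926 -0.001]
 [ 0.926 -0.378 -0.001]
 [-0.001 -0.    -1.   ]]
yaw 67.7805664962392
cam in tool [-1.49283994e-05 -6.72553632e-02 -1.42705012e-01] axes [[1.0, -0.0, -0.001], [0.001, 0.963, 0.269], [0.001, -0.269, 0.963]] tcp px [253.67965838 246.49022447]
top 89 [ 0.43727229 -0.26158651  0.05356779] [ 0.4212187  -0.28114099  0.04795138] [ 0.45347013 -0.24176243  0.0596875 ]
-126.77936967636904
side 111 [ 0.43722855 -0.27024044  0.05374648] [ 0.42082265 -0.28876322  0.0462463 ] [ 0.45295823 -0.24998933  0.05961667]
-128.879869617335
```

```bash
python3 - <<'E'
from h import *
print(go((.525,.175,.20),67.8))
print(go((.49,.19,.24),67.8))
E
```

```text
(array([-0.1642,  0.4199,  0.0308]), array([-0.01,  0.07, -0.02]))
(array([-0.1636,  0.3818, -0.0092]), array([-0.01,  0.07, -0.02]))
```

```bash
python3 -m handwheel '[{"rot":[0,0,0],"delta_pos":[-0.055,0.14,0],"grip":1},{"rot":[0,0,0],"delta_pos":[-0.11,0.28,0.01],"grip":1},{"rot":[0,0,0],"delta_pos":[-0.164,0.42,0.03],"grip":1},{"rot":[0,0,0],"delta_pos":[-0.164,0.42,0.03],"grip":1},{"rot":[0,0,0],"delta_pos":[-0.164,0.42,0.03],"grip":1},{"rot":[0,0,0],"delta_pos":[-0.164,0.42,0.03],"grip":1},{"rot":[0,0,0],"delta_pos":[-0.164,0.42,0.03],"grip":1},{"rot":[0,0,0],"delta_pos":[-0.164,0.42,0.03],"grip":1},{"rot":[0,0,0],"delta_pos":[-0.164,0.42,0.03],"grip":1},{"rot":[0,0,0],"delta_pos":[-0.164,0.42,0.03],"grip":1}]'
cat >> h.py <<'E'
def shot(n,name):
    c=cal(n);p,d=manip.capture(n);cv2.imwrite(f"pics/{name}.png",p);np.savez(f"{name}.npz",p=p,d=d,K=c[0],R=c[1],t=c[2]);return c,p,d
def load(name):
    z=np.load(name+".npz");return (z["K"],z["R"],z["t"]),z["p"],z["d"]
E
python3 - <<'E'
from h import *
print(tool()[0]);c,p,d=shot("wrist","w1");print(proj(c,(.534,.175,.082)))
E
```

```text
clock: 1.4
ee_pos: [0.5245, 0.1766, 0.2015]
eef_rot: [-2.606, -1.754, -0.0]
contact_force: [0.7, 1.3, 0.5]
opening: 0.0852
[0.5245357  0.17661073 0.20154324]
[256.0705054  195.37601646]
```

View pics/w1.png

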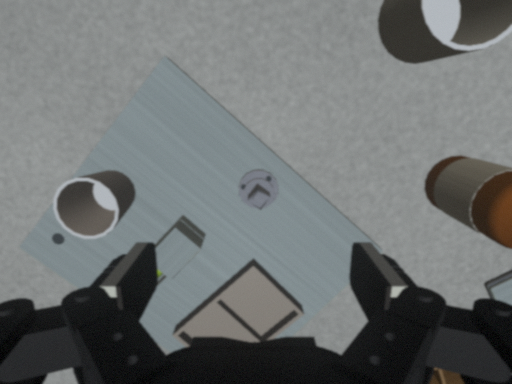

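The spindle is clearly seen at about (259,190), the level at (180,250), the tray at (240,310) and the cup at (90,205).

```bash
python3 - <<'E'
from h import *
c,p,d=load("w1")
q=cv2.resize(p[160:215,225:295],None,fx=10,fy=10,interpolation=cv2.INTER_CUBIC)
cv2.imwrite("pics/z1.png",q)
E
```

```text
(no output)
```

View pics/z1.png

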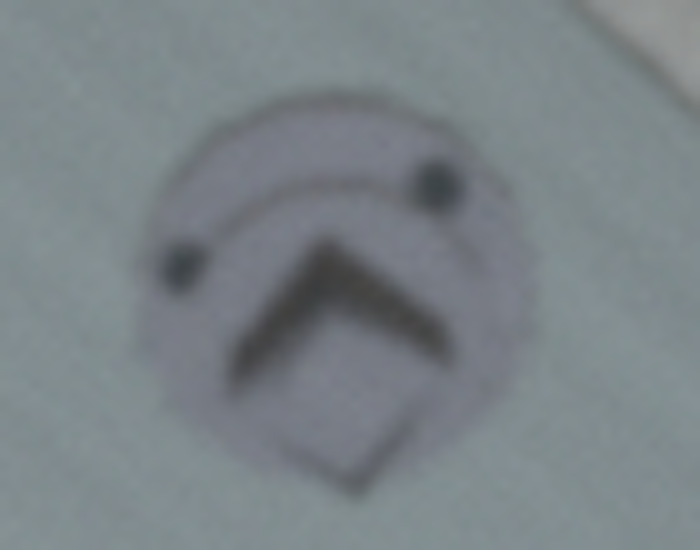

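```bash
python3 -m handwheel '[{"rot":[0,0,0],"delta_pos":[-0.04,-0.01,0.05],"grip":1},{"rot":[0,0,0],"delta_pos":[-0.04,-0.01,0.05],"grip":1},{"rot":[0,0,0],"delta_pos":[-0.04,-0.01,0.05],"grip":1}]'
python3 - <<'E'
from h import *
print(tool()[0]);c,p,d=shot("wrist","w2");u,v=proj(c,(.534,.175,.082)).astype(int);print(u,v,manip.sense()["qd"].round(3))
print(u-35,v-27)
cv2.imwrite("pics/z2.png",cv2.resize(p[v-32:v+28,u-40:u+40],None,fx=10,fy=10,interpolation=cv2.INTER_CUBIC)); print(u-40,v-32)
E
```

```text
clock: 1.82
ee_pos: [0.5013, 0.1432, 0.1527]
eef_rot: [2.606, 1.753, 0.004]
contact_force: [0.5, 0.4, 0.5]
opening: 0.0854
[0.50126067 0.14317644 0.15272064]
312 226 [-0.002  0.003 -0.027 -0.003 -0.001  0.002]
277 199
272 194
```

View pics/z2.png

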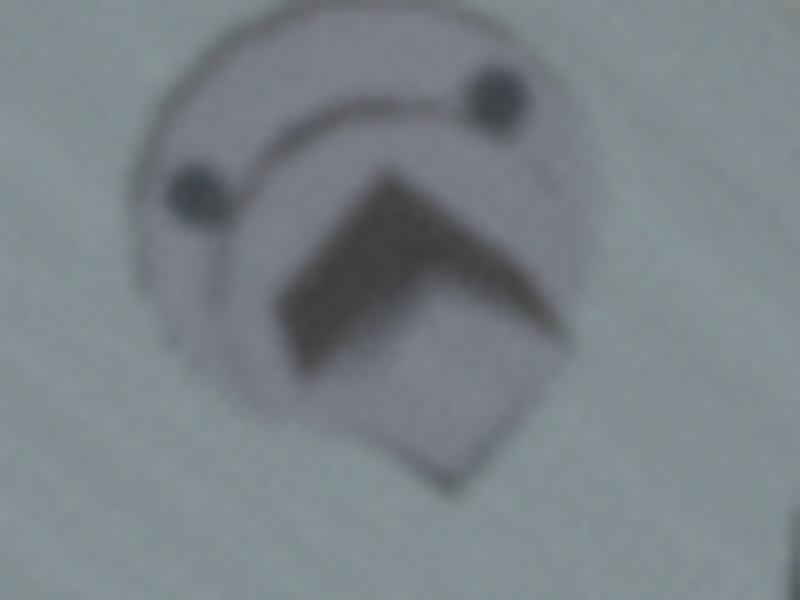

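View pics/w2.png

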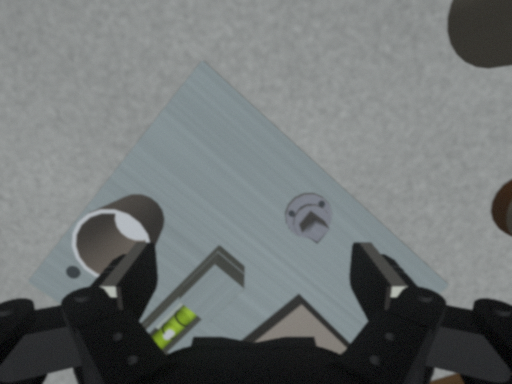

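```bash
python3 - <<'E'
from h import *
c1,p1,_=load("w1");c2,p2,_=load("w2")
f=lambda q,o:((q[0]+.5)/10-.5+o[0],(q[1]+.5)/10-.5+o[1])
A=[f(q,(225,160)) for q in [(232,385),(357,492),(452,357)]]
B=[f(q,(272,194)) for q in [(300,378),(455,492),(570,342)]]
X=[two(c1,a,c2,b) for a,b in zip(A,B)]
for x in X: print(x[0].round(4),x[1].round(4))
for c,S in((c1,A),(c2,B)):
    Q=np.array([onz(c,*s,.0805) for s in S]);print(Q.round(4).tolist());e1=Q[1]-Q[0];e2=Q[2]-Q[1]
    print("center",(Q[0]+Q[2])[:2]/2,"len",np.linalg.norm(e1),np.linalg.norm(e2),"ang",np.degrees(np.arctan2(e1[1],e1[0])),np.degrees(np.arctan2(e2[1],e2[0]))%90)
# base corners
Q=np.array([onz(c2,*f(q,(272,194)),.062) for q in [(280,300),(390,170)]]);e=Q[1]-Q[0];print("base edge",Q.round(4).tolist(),np.linalg.norm(e),np.degrees(np.arctan2(e[1],e[0]))%90)
# collar by tri of 2 dark dots
for a,b in [((183,268),(198,192)),((438,187),(497,100))]:
    print(two(c1,f(a,(225,160)),c2,f(b,(272,194))))
print("key view",go((.43,-.265,.19),-38))
E
```

```text
[0.5342 0.1669 0.0812] 0.0014
[0.5462 0.1738 0.0828] 0.0003
[0.5386 0.1853 0.082 ] 0.001
[[0.5339, 0.1674, 0.0805], [0.5468, 0.1737, 0.0805], [0.5387, 0.1856, 0.0805]]
center [0.53630692 0.17651723] len 0.014329468873518564 0.014448583743995932 ang 25.946097607546434 34.34873440184418
[[0.5349, 0.1664, 0.0805], [0.5475, 0.1737, 0.0805], [0.5396, 0.1851, 0.0805]]
center [0.53726801 0.17573652] len 0.01451116506444794 0.013823640944624262 ang 30.323542066981172 34.70899605983797
base edge [[0.5366, 0.167, 0.062], [0.5298, 0.1783, 0.062]] 0.013209294235126115 30.82262446127463
(array([0.52901675, 0.16405987, 0.05387542]), np.float64(2.13003504291384e-05))
(array([0.53119845, 0.18855697, 0.0523436 ]), np.float64(0.00023457322906846617))
key view (array([-0.4053,  0.0873, -0.0371]), array([-1.0000e-02, -3.0000e-01,  1.0585e+02]))
```

```bash
python3 -m handwheel '[{"rot":[0,0,10],"delta_pos":[-0.04,0.009,-0.01],"grip":1},{"rot":[0,0,21],"delta_pos":[-0.08,0.018,-0.02],"grip":1},{"rot":[0,0,31],"delta_pos":[-0.12,0.026,-0.03],"grip":1},{"rot":[0,0,42],"delta_pos":[-0.16,0.035,-0.037],"grip":1},{"rot":[0,0,53],"delta_pos":[-0.2,0.044,-0.037],"grip":1},{"rot":[0,0,63],"delta_pos":[-0.24,0.052,-0.037],"grip":1},{"rot":[0,0,74],"delta_pos":[-0.28,0.061,-0.037],"grip":1},{"rot":[0,0,84],"delta_pos":[-0.32,0.07,-0.037],"grip":1},{"rot":[0,0,95],"delta_pos":[-0.36,0.078,-0.037],"grip":1},{"rot":[0,0,106],"delta_pos":[-0.405,0.087,-0.037],"grip":1},{"rot":[0,0,106],"delta_pos":[-0.405,0.087,-0.037],"grip":1},{"rot":[0,0,106],"delta_pos":[-0.405,0.087,-0.037],"grip":1}]'
python3 - <<'E'
from h import *
print(tool()[0],manip.sense()["qd"].round(3));c,p,d=shot("wrist","w3");u,v=proj(c,(.438,-.265,.04)).astype(int);
cv2.imwrite("pics/z3.png",cv2.resize(p[v-40:v+35,u-50:u+50],None,fx=8,fy=8,interpolation=cv2.INTER_CUBIC)); print(u-50,v-40)
E
```

```text
clock: 3.38
ee_pos: [0.4295, -0.2656, 0.1898]
eef_rot: [2.969, -1.026, 0.004]
contact_force: [0.0, -0.2, -0.6]
opening: 0.0858
[ 0.42949387 -0.26557174  0.18984414] [ 0.018 -0.007  0.02  -0.001 -0.001 -0.005]
208 131
```

View pics/z3.png

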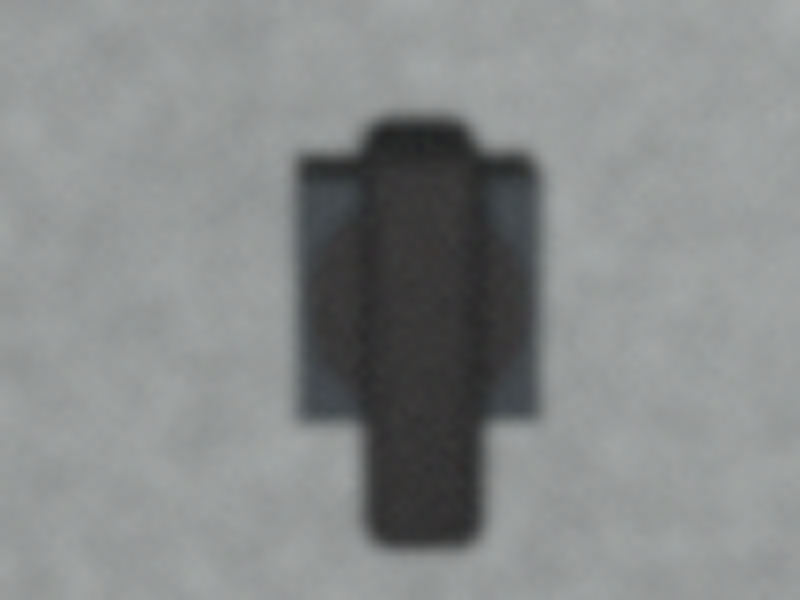

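View pics/w3.png

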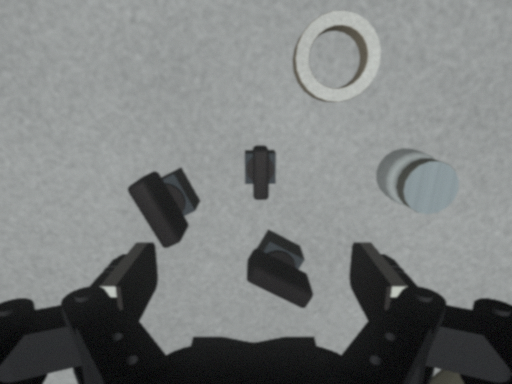

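The smallest key is at about (260,172), and the wing lies along the image's vertical, so the yaw already matches. I'll take a second view lower down and closer, with the gripper partly closed.

```bash
python3 -m handwheel '[{"rot":[0,0,0],"delta_pos":[0.03,-0.03,0.03],"grip":0.5},{"rot":[0,0,0],"delta_pos":[0.03,-0.03,0.03],"grip":0.5},{"rot":[0,0,0],"delta_pos":[0.03,-0.03,0.03],"grip":0.5}]'
python3 - <<'E'
from h import *
print(tool()[0],manip.sense()["qd"].round(3));c,p,d=shot("wrist","w4");u,v=proj(c,(.438,-.265,.04)).astype(int);
cv2.imwrite("pics/z4.png",cv2.resize(p[v-40:v+35,u-50:u+50],None,fx=8,fy=8,interpolation=cv2.INTER_CUBIC)); print(u-50,v-40)
E
```

```text
clock: 3.8
ee_pos: [0.4709, -0.2599, 0.159]
eef_rot: [2.969, -1.025, 0.001]
contact_force: [0.6, 0.0, -0.2]
opening: 0.0429
[ 0.47092685 -0.25993693  0.15902319] [-0.018 -0.028 -0.003 -0.001 -0.001  0.002]
175 173
```

View pics/z4.png

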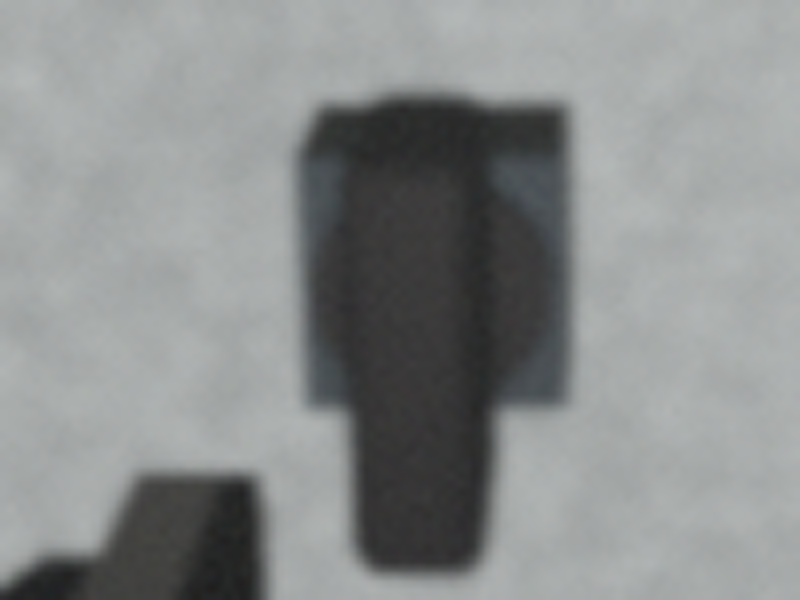

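```bash
python3 - <<'E'
from h import *
c1,p1,_=load("w3");c2,p2,_=load("w4")
f=lambda q,o:((q[0]+.5)/8-.5+o[0],(q[1]+.5)/8-.5+o[1])
o1=(208,131);o2=(175,173)
for n,a,b,z in [("hub",(420,298),(437,279),.024),("hubBR",(541,418),(568,405),.024),("hubBL",(298,418),(307,405),.024),("wingend",(425,545),(421,570),.054)]:
    A=f(a,o1);B=f(b,o2);print(n,two(c1,A,c2,B),onz(c1,*A,z)[:2],onz(c2,*B,z)[:2])
# wing end -> centre
R=down(-38);
for c,q,o in((c1,(425,545),o1),(c2,(421,570),o2)):
    print("wing centre",onz(c,*f(q,o),.054)-R[:,1]*.023)
E
```

```text
hub (array([ 0.43932406, -0.26645601,  0.02310251]), np.float64(0.000448389152714434)) [ 0.43936704 -0.26607862] [ 0.43960871 -0.26648465]
hubBR (array([ 0.44198451, -0.28701531,  0.02494308]), np.float64(0.0003504918456198641)) [ 0.44184719 -0.28707117] [ 0.44178148 -0.28746438]
hubBL (array([ 0.41865696, -0.26864306,  0.02501451]), np.float64(0.0003547795498993265)) [ 0.41844391 -0.2686536 ] [ 0.41834334 -0.26904702]
wingend (array([ 0.42534257, -0.2841606 ,  0.05179685]), np.float64(0.0002897512040989274)) [ 0.42567163 -0.28345351] [ 0.4261489  -0.28362126]
wing centre [ 0.43983185 -0.26532926  0.054     ]
wing centre [ 0.44030911 -0.26549701  0.054     ]
```

```bash
python3 - <<'E'
from h import *
print(go((.4397,-.2658,.10),-38.2));print(go((.4397,-.2658,.029),-38.2))
E
```

```text
(array([-0.0212,  0.0235,  0.0596]), array([-0.01, -0.11,  0.06]))
(array([-0.0214,  0.0235,  0.1306]), array([-0.01, -0.11,  0.06]))
```

```bash
python3 -m handwheel '[{"rot":[0,0,0],"delta_pos":[-0.021,0.0235,0.04],"grip":0.5},{"rot":[0,0,0],"delta_pos":[-0.021,0.0235,0.07],"grip":0.5},{"rot":[0,0,0],"delta_pos":[-0.021,0.0235,0.11],"grip":0.5},{"rot":[0,0,0],"delta_pos":[-0.021,0.0235,0.1305],"grip":0.5},{"rot":[0,0,0],"delta_pos":[-0.021,0.0235,0.1305],"grip":0.5},{"rot":[0,0,0],"delta_pos":[-0.021,0.0235,0.1305],"grip":0.0},{"rot":[0,0,0],"delta_pos":[-0.021,0.0235,0.1305],"grip":0.0},{"rot":[0,0,0],"delta_pos":[-0.021,0.0235,0.1305],"grip":0.0},{"rot":[0,0,0],"delta_pos":[-0.021,0.0235,0.1305],"grip":0.0},{"rot":[0,0,0],"delta_pos":[-0.021,0.0235,0.1305],"grip":0.0}]' 60
python3 - <<'E'
from h import *
print(manip.sense());
E
```

```text
clock: 5.1
ee_pos: [0.4402, -0.2667, 0.0295]
eef_rot: [2.968, -1.028, 0.004]
contact_force: [-1.4, 1.0, 6.7]
opening: 0.0127
{'clock': 5.1, 'joint_positions': array([-6.16516161e-01,  1.91623840e-01,  1.66749155e+00,  1.89731225e-05,
        1.27975803e+00,  5.04892449e-02]), 'qd': array([ 0.00124901, -0.00059126, -0.00130812,  0.00072218,  0.00114082,
       -0.00027105]), 'joint_torque': array([ 1.61832548e-01, -3.63882065e+01, -2.95909667e+01,  6.85046590e-02,
       -4.91177067e-01,  1.70780655e-03]), 'ee_pos': array([ 0.44022786, -0.26674052,  0.02954759]), 'eef_rot': array([ 2.96778933, -1.02817955,  0.00410844]), 'contact_force': array([-1.38910908,  1.01984246,  6.74136705]), 'moment': array([0.15385505, 0.3044611 , 0.03589766]), 'opening': 0.01273723617300037}
```

```bash
python3 - <<'E'
from h import *
print(go((.5365,.176,.165),121));
E
```

```text
(array([-0.1979, -0.4074, -0.1359]), array([ 2.1000e-01, -5.0000e-02, -1.5922e+02]))
```

```bash
python3 -m handwheel '[{"rot":[0,0,0],"delta_pos":[0,0,-0.03],"grip":0},{"rot":[0,0,0],"delta_pos":[0,0,-0.08],"grip":0},{"rot":[0,0,-10],"delta_pos":[-0.014,-0.03,-0.12],"grip":0},{"rot":[0,0,-20],"delta_pos":[-0.028,-0.058,-0.15],"grip":0},{"rot":[0,0,-31],"delta_pos":[-0.042,-0.087,-0.15],"grip":0},{"rot":[0,0,-41],"delta_pos":[-0.056,-0.116,-0.15],"grip":0},{"rot":[0,0,-52],"delta_pos":[-0.07,-0.145,-0.15],"grip":0},{"rot":[0,0,-62],"delta_pos":[-0.084,-0.174,-0.15],"grip":0},{"rot":[0,0,-73],"delta_pos":[-0.098,-0.203,-0.15],"grip":0},{"rot":[0,0,-83],"delta_pos":[-0.112,-0.232,-0.15],"grip":0},{"rot":[0,0,-94],"delta_pos":[-0.126,-0.261,-0.15],"grip":0},{"rot":[0,0,-104],"delta_pos":[-0.14,-0.29,-0.15],"grip":0},{"rot":[0,0,-115],"delta_pos":[-0.154,-0.319,-0.15],"grip":0},{"rot":[0,0,-125],"delta_pos":[-0.168,-0.348,-0.14],"grip":0},{"rot":[0,0,-136],"delta_pos":[-0.182,-0.377,-0.136],"grip":0},{"rot":[0,0,-146],"delta_pos":[-0.198,-0.4074,-0.136],"grip":0},{"rot":[0,0,-156],"delta_pos":[-0.198,-0.4074,-0.136],"grip":0},{"rot":[0,0,-159],"delta_pos":[-0.198,-0.4074,-0.136],"grip":0},{"rot":[0,0,-159],"delta_pos":[-0.198,-0.4074,-0.136],"grip":0},{"rot":[0,0,-159],"delta_pos":[-0.198,-0.4074,-0.136],"grip":0}]' 60
python3 - <<'E'
from h import *
s=manip.sense();print(tool(s)[0],s["qd"].round(3),s["joint_positions"].round(3),s["opening"]);c,p,d=shot("wrist","w5");
cv2.imwrite("pics/w5b.png",cv2.resize(p,(800,600),interpolation=cv2.INTER_CUBIC))
p,R=tool();print(np.degrees(np.arctan2(R[1,0],R[0,0])))
E
```

```text
clock: 7.6
ee_pos: [0.5359, 0.1764, 0.1638]
eef_rot: [-1.554, -2.73, -0.0]
contact_force: [-0.1, 0.4, -1.1]
opening: 0.0128
[0.5358632  0.17635235 0.16382827] [-0.002 -0.002  0.001  0.001 -0.001 -0.003] [ 0.252  0.192  1.384  0.     1.566 -1.854] 0.012846464196259223
120.71940244947828
```

View pics/w5b.png

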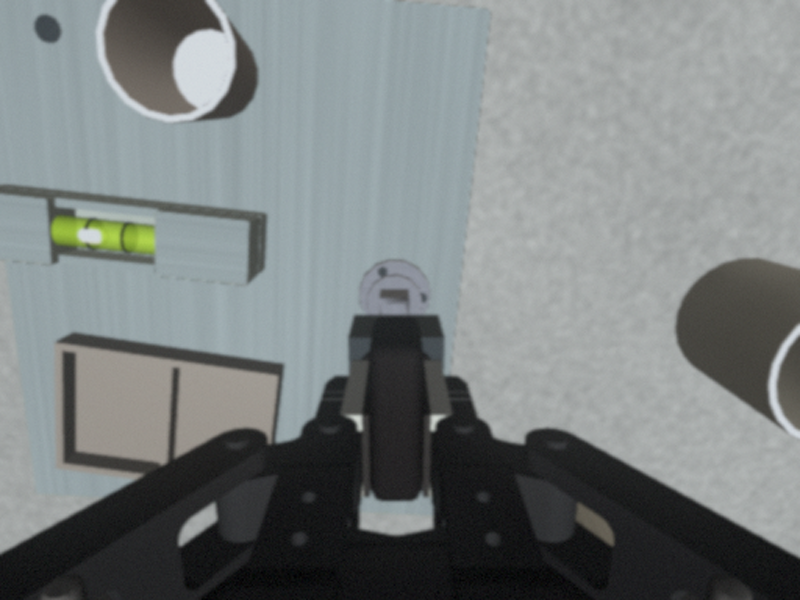

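```bash
python3 - <<'E'
from h import *
c,p,d=load("w5")
a=cv2.resize(p[160:235,210:300],None,fx=7,fy=7,interpolation=cv2.INTER_CUBIC)
b=cv2.resize(p[118:180,0:180],None,fx=3.5,fy=3.5,interpolation=cv2.INTER_CUBIC)
cv2.imwrite("pics/z5a.png",a);cv2.imwrite("pics/z5b.png",cv2.resize(p[125:175,20:115],None,fx=8,fy=8,interpolation=cv2.INTER_CUBIC))
E
```

```text
(no output)
```

View pics/z5a.png

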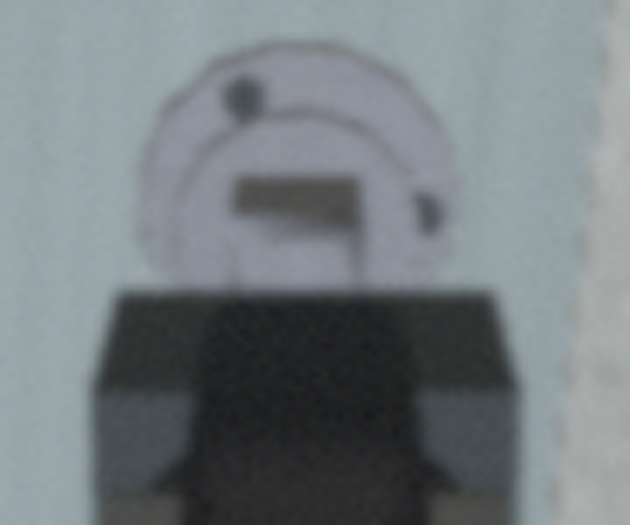

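View pics/z5b.png

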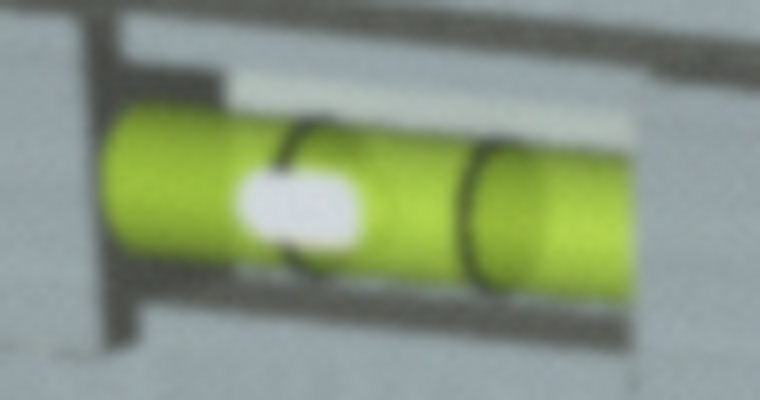

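```bash
python3 - <<'E'
from h import *
c,_,_=load("w5");p,R=tool()
g=lambda u,v,z:(R.T@(onz(c,u,v,z)-p)*1000).round(2)
f=lambda q:((q[0]+.5)/7-.5+210,(q[1]+.5)/7-.5+160)
print("base edge",g(*f((298,177)),.062),"collar top edge far",g(*f((298,40)),.055),g(*f((140,200)),.054),g(*f((458,200)),.054))
print("top edge l/r",g(*f((238,250)),.081),g(*f((360,250)),.081))
print("hub bottom edge",g(*f((305,293)),p[2]-.0295),"hub top edge",g(*f((305,390)),p[2]-.0055))
print(go((.5365,.176,.0915),121), go((.5365,.176,.105),121))
E
```

```text
base edge [ -1.73  -4.98 101.85] collar top edge far [ -1.74 -19.08 108.85] [-19.96  -0.21 109.85] [ 16.63  -0.19 109.85]
top edge l/r [-7.86 -2.05 82.85] [ 4.76 -2.05 82.85]
hub bottom edge [ -0.84 -14.    29.5 ] hub top edge [ -0.81 -14.45   5.5 ]
(array([-0.0006,  0.0004,  0.0723]), array([ 0.  , -0.  , -0.28])) (array([-0.0006,  0.0004,  0.0588]), array([ 0.  , -0.  , -0.28]))
```

```bash
python3 -m handwheel '[{"rot":[0,0,0],"delta_pos":[-0.0007,0.0008,0.025],"grip":0},{"rot":[0,0,0],"delta_pos":[-0.0007,0.0008,0.045],"grip":0},{"rot":[0,0,0],"delta_pos":[-0.0007,0.0008,0.052],"grip":0},{"rot":[0,0,0],"delta_pos":[-0.0007,0.0008,0.056],"grip":0},{"rot":[0,0,0],"delta_pos":[-0.0007,0.0008,0.059],"grip":0},{"rot":[0,0,0],"delta_pos":[-0.0007,0.0008,0.059],"grip":0}]' 60
python3 - <<'E'
from h import *
s=manip.sense();print(s["moment"].round(2),go((.5365,.176,.0915),121));shot("wrist","w6")
E
```

```text
clock: 8.4
ee_pos: [0.5371, 0.1763, 0.1052]
eef_rot: [1.552, 2.731, 0.001]
contact_force: [-0.1, -0.3, -2.2]
opening: 0.0125
[ 0.06  0.01 -0.01] (array([ 0.0001, -0.0007,  0.0137]), array([ 0.04,  0.01, -0.22]))
```

View pics/w6.png

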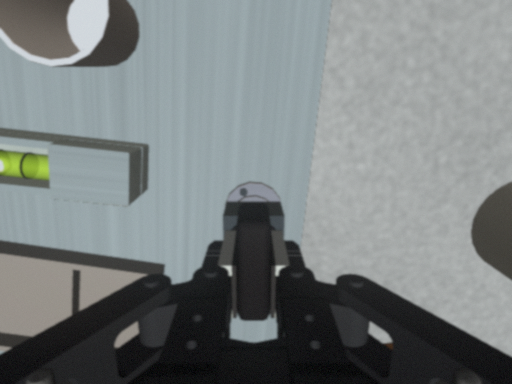

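```bash
python3 -m handwheel '[{"rot":[0,0,0],"delta_pos":[0,0,0.005],"grip":0},{"rot":[0,0,0],"delta_pos":[0,0,0.010],"grip":0},{"rot":[0,0,0],"delta_pos":[0,0,0.0135],"grip":0},{"rot":[0,0,0],"delta_pos":[0,0,0.0145],"grip":0},{"rot":[0,0,0],"delta_pos":[0,0,0.0145],"grip":0}]' 60
python3 - <<'E'
from h import *
s=manip.sense();print(s["moment"].round(2),s["contact_force"],s["joint_positions"].round(3))
E
```

```text
clock: 9.07
ee_pos: [0.537, 0.1763, 0.0915]
eef_rot: [1.552, 2.731, 0.0]
contact_force: [-4.2, -0.7, 6.9]
opening: 0.0129
[-0.24  0.86  0.06] [-4.17057918 -0.68179748  6.94667014] [ 0.252  0.252  1.462  0.     1.427 -1.856]
```

```bash
python3 -m handwheel '[{"rot":[0,0,8],"delta_pos":[0,0,0],"grip":0},{"rot":[0,0,16],"delta_pos":[0,0,0],"grip":0},{"rot":[0,0,24],"delta_pos":[0,0,0],"grip":0},{"rot":[0,0,32],"delta_pos":[0,0,0],"grip":0},{"rot":[0,0,40],"delta_pos":[0,0,0],"grip":0},{"rot":[0,0,48],"delta_pos":[0,0,0],"grip":0},{"rot":[0,0,56],"delta_pos":[0,0,0],"grip":0},{"rot":[0,0,64],"delta_pos":[0,0,0],"grip":0},{"rot":[0,0,72],"delta_pos":[0,0,0],"grip":0},{"rot":[0,0,80],"delta_pos":[0,0,0],"grip":0},{"rot":[0,0,88],"delta_pos":[0,0,0],"grip":0},{"rot":[0,0,96],"delta_pos":[0,0,0],"grip":0},{"rot":[0,0,100],"delta_pos":[0,0,0],"grip":0},{"rot":[0,0,100],"delta_pos":[0,0,0],"grip":0},{"rot":[0,0,100],"delta_pos":[0,0,0],"grip":0},{"rot":[0,0,100],"delta_pos":[0,0,0],"grip":0},{"rot":[0,0,100],"delta_pos":[0,0,0],"grip":0},{"rot":[0,0,100],"delta_pos":[0,0,0],"grip":0},{"rot":[0,0,100],"delta_pos":[0,0,0],"grip":0},{"rot":[0,0,100],"delta_pos":[0,0,0],"grip":0}]' 60
python3 - <<'E'
from h import *
s=manip.sense();print(s["moment"].round(2),s["contact_force"],s["joint_positions"].round(3))
p,R=tool();print(np.degrees(np.arctan2(R[1,0],R[0,0])))
c,p,d=shot("wrist","w7");c,p,d=shot("side","s7");c,p2,d=shot("top","t7")
cv2.imwrite("pics/z7.png",np.hstack([cv2.resize(p[140:230,200:335],None,fx=4,fy=4)[:360,:400],cv2.resize(p2[160:250,180:280],None,fx=4,fy=4)]))
E
```

```text
clock: 11.58
ee_pos: [0.5375, 0.1767, 0.0915]
eef_rot: [-3.089, -0.569, -0.003]
contact_force: [-0.8, 0.7, 5.5]
opening: 0.0129
[ 0.22  0.31 -0.1 ] [-0.82043257  0.67446791  5.45293322] [ 2.520e-01  2.520e-01  1.462e+00  1.000e-03  1.425e+00 -1.120e-01]
20.87713491623504
```

View pics/w7.png

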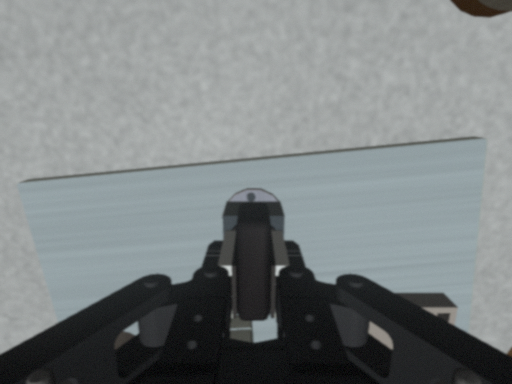

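View pics/z7.png

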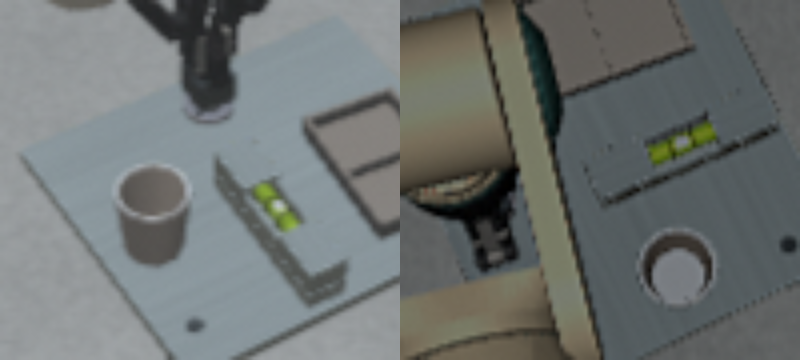

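```bash
python3 - <<'E'
from h import *
_,p,_=load("s7");_,q,_=load("t7")
cv2.imwrite("pics/z7b.png",np.hstack([cv2.resize(p[180:205,255:285],(400,333),interpolation=cv2.INTER_CUBIC),cv2.resize(q[185:210,235:265],(400,333),interpolation=cv2.INTER_CUBIC)]))
E
```

```text
(no output)
```

View pics/z7b.png

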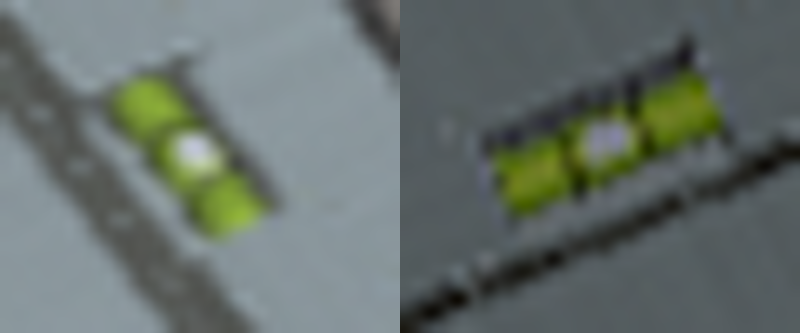

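```bash
python3 -m handwheel '[{"rot":[0,0,0],"delta_pos":[0,0,0],"grip":0.35},{"rot":[0,0,0],"delta_pos":[0,0,0],"grip":0.35},{"rot":[0,0,0],"delta_pos":[0,0,0],"grip":0.35},{"rot":[0,0,0],"delta_pos":[0,0,-0.02],"grip":0.35},{"rot":[0,0,0],"delta_pos":[0,0,-0.06],"grip":0.35},{"rot":[0,0,0],"delta_pos":[0,0,-0.09],"grip":0.35}]' 60
python3 - <<'E'
from h import *
c,_,_=load("w5");W=onz(c,66.6-.4,150,.078);print("window",W)
f=lambda x,y:(x/800*512,y/600*384)
# level end edge corners of top in w5b: (250,220),(247,282) right end top; 
a=onz(c,*f(255,218),.082);b=onz(c,*f(248,283),.082);print("end",a,b,(a+b)/2)
e=(a+b)/2-W;print("dir",np.degrees(np.arctan2(e[1],e[0])),np.linalg.norm(e[:2]))
s=manip.sense();print(s["contact_force"],s["ee_pos"],s["opening"])
E
```

```text
clock: 12.48
ee_pos: [0.5371, 0.1762, 0.1819]
eef_rot: [-3.09, -0.567, -0.002]
contact_force: [0.6, 0.4, 0.2]
opening: 0.0297
window [0.57411684 0.04437681 0.078     ]
end [0.53157073 0.10077047 0.082     ] [0.55963693 0.11116509 0.082     ] [0.54560383 0.10596778 0.082     ]
dir 114.84137091846029 0.06787075748070731
[0.64513317 0.3755931  0.19541644] [0.53714598 0.17624137 0.18186134] 0.029705931919872603
```

```bash
python3 - <<'E'
from h import *
print(go((.573,.045,.155),114.8))
E
```

```text
(array([-0.0131,  0.1354,  0.0269]), array([ 6.000e-02, -4.000e-02, -9.401e+01]))
```

```bash
python3 -m handwheel '[{"rot":[0,0,-10],"delta_pos":[-0.003,0.03,0],"grip":0.7},{"rot":[0,0,-20],"delta_pos":[-0.006,0.06,0],"grip":0.7},{"rot":[0,0,-30],"delta_pos":[-0.009,0.09,0],"grip":0.7},{"rot":[0,0,-40],"delta_pos":[-0.012,0.12,0.01],"grip":0.7},{"rot":[0,0,-50],"delta_pos":[-0.013,0.135,0.02],"grip":0.7},{"rot":[0,0,-60],"delta_pos":[-0.013,0.135,0.027],"grip":0.7},{"rot":[0,0,-70],"delta_pos":[-0.013,0.135,0.027],"grip":0.7},{"rot":[0,0,-80],"delta_pos":[-0.013,0.135,0.027],"grip":0.7},{"rot":[0,0,-90],"delta_pos":[-0.013,0.135,0.027],"grip":0.7},{"rot":[0,0,-94],"delta_pos":[-0.013,0.135,0.027],"grip":0.7},{"rot":[0,0,-94],"delta_pos":[-0.013,0.135,0.027],"grip":0.7},{"rot":[0,0,-94],"delta_pos":[-0.013,0.135,0.027],"grip":0.7}]'
python3 - <<'E'
from h import *
s=manip.sense();print(s["ee_pos"],s["qd"].round(3),s["joint_positions"].round(2),s["opening"]);c,p,d=shot("wrist","w8");
cv2.imwrite("pics/w8b.png",cv2.resize(p,(800,600),interpolation=cv2.INTER_CUBIC))
u,v=proj(c,(.574,.044,.078)).astype(int);print(u,v)
cv2.imwrite("pics/z8.png",cv2.resize(p[v-25:v+25,u-50:u+50],None,fx=8,fy=8,interpolation=cv2.INTER_CUBIC))
E
```

```text
clock: 13.98
ee_pos: [0.5727, 0.0454, 0.1532]
eef_rot: [-1.695, -2.645, 0.0]
contact_force: [0.1, 0.2, 0.6]
opening: 0.0597
[0.57265258 0.04539519 0.15320189] [-0.002  0.    -0.001  0.001 -0.001 -0.004] [ 0.01  0.23  1.36  0.    1.55 -1.99] 0.05971081229800389
251 201
```

View pics/w8b.png

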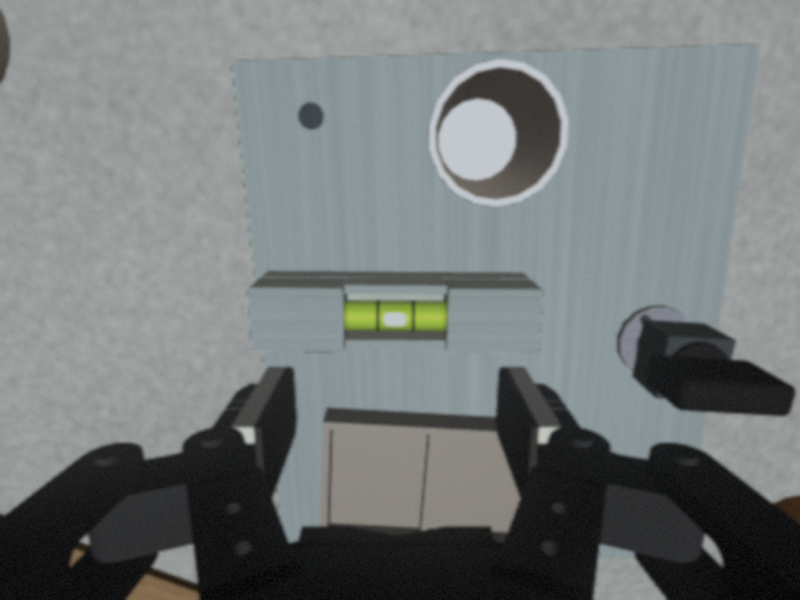

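View pics/z8.png

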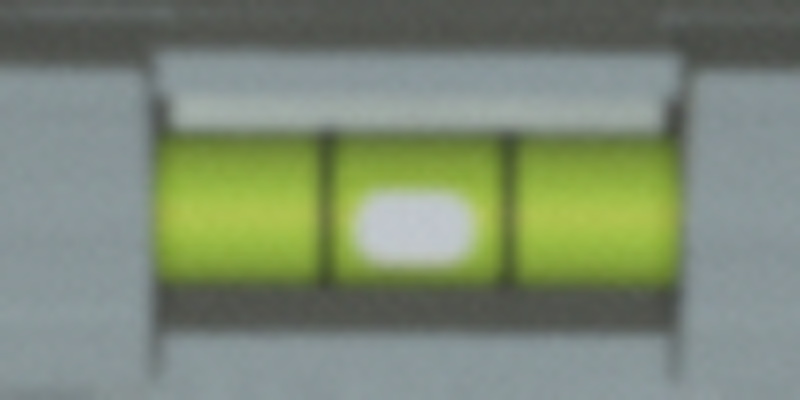

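The bubble is at −0.3 mm: it spans 352–477 between the lines at 327 and 508. The key sits on the collar at (690,360). Next I'll triangulate the top of the level.

```bash
python3 - <<'E'
from h import *
c5,_,_=load("w5");c8,_,_=load("w8");p,R=tool()
f=lambda x,y:((x+.5)*.64-.5,(y+.5)*.64-.5)
for a,b in [((253,218),(543,290)),((248,283),(541,351)),((157,267),(447,346)),((126,236),(414,316))]:
    x,r=two(c5,f(*a),c8,f(*b));print(x.round(4),round(r,4),(R.T@(x-p)).round(4))
for q in [(250,290),(252,350),(543,290),(541,351),(345,346),(447,346)]:
    print(q,(R.T@(onz(c8,*f(*q),.082)-p)*1000).round(1))
E
```

```text
[0.5344 0.0992 0.0771] 0.0025 [ 0.0649 -0.0123  0.0762]
[0.5602 0.1109 0.0812] 0.0006 [0.0648 0.0161 0.072 ]
[0.5758 0.0716 0.0794] 0.0016 [0.0225 0.0138 0.0738]
[0.5706 0.0526 0.0761] 0.0005 [0.0074 0.0011 0.0771]
(250, 290) [-64.4 -12.4  71.2]
(252, 350) [-65.7  15.5  71.2]
(543, 290) [ 63.2 -12.3  71.2]
(541, 351) [64.5 16.1 71.2]
(345, 346) [-23.7  13.6  71.2]
(447, 346) [22.1 13.7 71.2]
```

```bash
python3 -m handwheel '[{"rot":[0,0,0],"delta_pos":[-0.0005,0.0015,0.03],"grip":0.7},{"rot":[0,0,0],"delta_pos":[-0.0005,0.0015,0.055],"grip":0.7},{"rot":[0,0,0],"delta_pos":[-0.0005,0.0015,0.068],"grip":0.7},{"rot":[0,0,0],"delta_pos":[-0.0005,0.0015,0.070],"grip":0.7},{"rot":[0,0,0],"delta_pos":[-0.0005,0.0015,0.072],"grip":0.7},{"rot":[0,0,0],"delta_pos":[-0.0005,0.0015,0.072],"grip":0.7}]'
python3 - <<'E'
from h import *
s=manip.sense();print(s["moment"].round(2),s["contact_force"].round(2),s["ee_pos"])
shot("wrist","w9")
E
```

```text
clock: 14.78
ee_pos: [0.5747, 0.0456, 0.0822]
eef_rot: [1.692, 2.645, 0.001]
contact_force: [-0.3, -0.4, -0.6]
opening: 0.0594
[ 0.05 -0.02  0.03] [-0.28 -0.42 -0.56] [0.57473898 0.04560377 0.08220686]
```

View pics/w9.png

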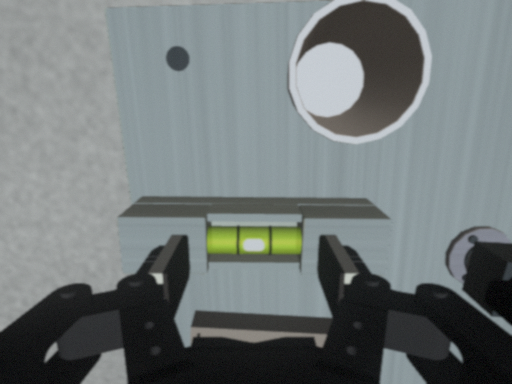

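```bash
python3 -m handwheel '[{"rot":[0,0,0],"delta_pos":[0,0,0.002],"grip":0.7},{"rot":[0,0,0],"delta_pos":[0,0,0.004],"grip":0.7},{"rot":[0,0,0],"delta_pos":[0,0,0.005],"grip":0.7},{"rot":[0,0,0],"delta_pos":[0,0,0.005],"grip":0.7}]'
```

```text
clock: 15.32
ee_pos: [0.5743, 0.0456, 0.077]
eef_rot: [1.693, 2.646, 0.0]
contact_force: [-2.2, -0.2, 5.8]
opening: 0.0594
```

```bash
python3 -m handwheel '[{"rot":[0,0,0],"delta_pos":[0,0,0.0005],"grip":0.7},{"rot":[0,0,0],"delta_pos":[0,0,0.0005],"grip":0.7},{"rot":[0,0,0],"delta_pos":[0,0,0.0005],"grip":0.7}]'
python3 - <<'E'
from h import *
s=manip.sense();print(s["moment"].round(2),s["contact_force"].round(2),s["ee_pos"])
E
```

```text
clock: 15.7
ee_pos: [0.5744, 0.0456, 0.077]
eef_rot: [1.693, 2.646, 0.001]
contact_force: [-4.9, -0.6, 7.9]
opening: 0.0596
[-0.05  0.69 -0.03] [-4.93 -0.6   7.88] [0.57438769 0.04560767 0.07696798]
```

```bash
python3 -m handwheel '[{"rot":[0,0,0],"delta_pos":[0.0002,-0.0006,0.0003],"grip":0.7},{"rot":[0,0,0],"delta_pos":[0.0002,-0.0006,0.0003],"grip":0.7},{"rot":[0,0,0],"delta_pos":[0.0002,-0.0006,0.0003],"grip":0.7},{"rot":[0,0,0],"delta_pos":[0.0002,-0.0006,0.0003],"grip":0.7},{"rot":[0,0,0],"delta_pos":[0.0002,-0.0006,0.0003],"grip":0.7},{"rot":[0,0,0],"delta_pos":[0.0002,-0.0006,0.0003],"grip":0.7},{"rot":[0,0,0],"delta_pos":[0.0002,-0.0006,0.0003],"grip":0.7},{"rot":[0,0,0],"delta_pos":[0.0002,-0.0006,0.0003],"grip":0.7},{"rot":[0,0,0],"delta_pos":[0.0002,-0.0006,0.0003],"grip":0.7},{"rot":[0,0,0],"delta_pos":[0.0002,-0.0006,0.0003],"grip":0.7},{"rot":[0,0,0],"delta_pos":[0.0002,-0.0006,0.0003],"grip":0.7},{"rot":[0,0,0],"delta_pos":[0.0002,-0.0006,0.0003],"grip":0.7},{"rot":[0,0,0],"delta_pos":[0.0002,-0.0006,0.0003],"grip":0.7},{"rot":[0,0,0],"delta_pos":[0.0002,-0.0006,0.0003],"grip":0.7},{"rot":[0,0,0],"delta_pos":[0.0002,-0.0006,0.0003],"grip":0.7},{"rot":[0,0,0],"delta_pos":[0.0002,-0.0006,0.0003],"grip":0.7}]'
python3 - <<'E'
from h import *
s=manip.sense();print(s["moment"].round(2),s["contact_force"].round(2),s["ee_pos"])
c,p,d=shot("wrist","w10");c,q,d=shot("side","s10")
cv2.imwrite("pics/z10.png",np.vstack([cv2.resize(p[190:290,150:350],(800,400)  ,interpolation=cv2.INTER_CUBIC)[:300],cv2.resize(q[140:215,200:320],(480,300),interpolation=cv2.INTER_CUBIC) if 0 else cv2.copyMakeBorder(cv2.resize(q[140:215,200:320],(480,300),interpolation=cv2.INTER_CUBIC),0,0,0,320,0)]))
E
```

```text
clock: 17.7
ee_pos: [0.5743, 0.0456, 0.077]
eef_rot: [1.692, 2.645, 0.002]
contact_force: [-2.1, 1.2, 7.7]
opening: 0.0596
[ 0.02  0.34 -0.06] [-2.14  1.17  7.73] [0.57431432 0.04557436 0.0769696 ]
```

View pics/z10.png

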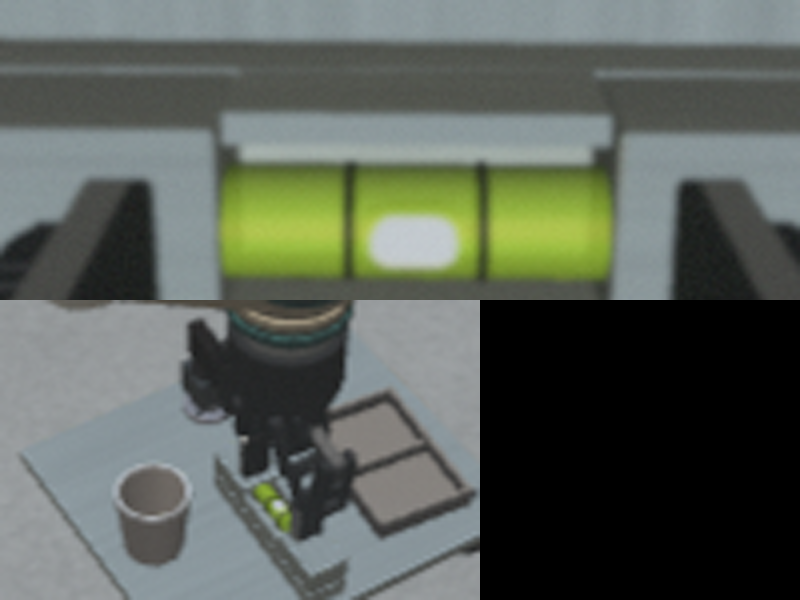

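```bash
python3 - <<'E'
from h import *
c,p,d=load("w8");P=pts(c,d)
for x,y in [(730,380),(710,375),(750,383),(770,388)]: print(P[int(y*.64),int(x*.64)].round(4))
E
```

```text
[0.533  0.1704 0.1128]
[0.5351 0.1646 0.1095]
[0.5307 0.1779 0.1133]
[0.5292 0.1847 0.1144]
```

```bash
python3 -m handwheel '[{"rot":[0,0,0],"delta_pos":[0,-0.0003,0.0004],"grip":0.7},{"rot":[0,0,0],"delta_pos":[0,-0.0003,0.0004],"grip":0.7},{"rot":[0,0,0],"delta_pos":[0,-0.0003,0.0004],"grip":0.7},{"rot":[0,0,0],"delta_pos":[0,-0.0003,0.0004],"grip":0.7},{"rot":[0,0,0],"delta_pos":[0,-0.0003,0.0004],"grip":0.7},{"rot":[0,0,0],"delta_pos":[0,-0.0003,0.0004],"grip":0.7},{"rot":[0,0,0],"delta_pos":[0,-0.0003,0.0004],"grip":0.7},{"rot":[0,0,0],"delta_pos":[0,-0.0003,0.0004],"grip":0.7},{"rot":[0,0,0],"delta_pos":[0,-0.0003,0.0004],"grip":0.7},{"rot":[0,0,0],"delta_pos":[0,-0.0003,0.0004],"grip":0.7},{"rot":[0,0,0],"delta_pos":[0,-0.0003,0.0004],"grip":0.7},{"rot":[0,0,0],"delta_pos":[0,-0.0003,0.0004],"grip":0.7}]'
python3 - <<'E'
from h import *
c,p,d=shot("wrist","w11")
s=manip.sense();print(s["moment"].round(2),s["contact_force"].round(2))
cv2.imwrite("pics/z11.png",cv2.resize(p[190:290,150:350],(800,400)  ,interpolation=cv2.INTER_CUBIC))
E
```

```text
clock: 19.3
ee_pos: [0.5743, 0.0456, 0.077]
eef_rot: [1.692, 2.644, 0.003]
contact_force: [-2.4, 1.2, 10.0]
opening: 0.0598
[ 0.15  0.37 -0.05] [-2.15  0.71  8.75]
```

View pics/z11.png

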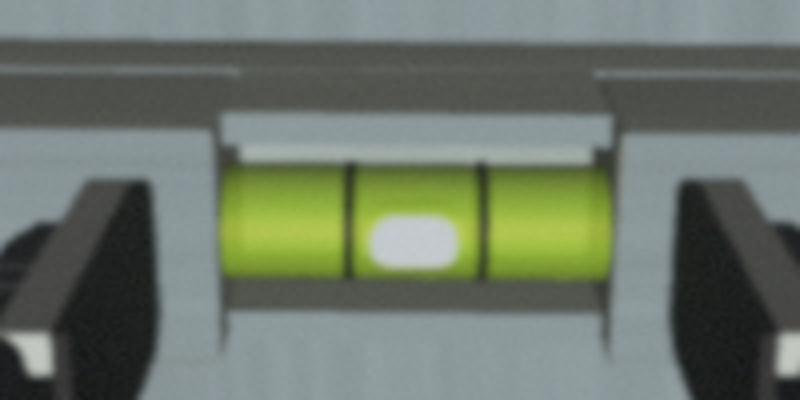

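The bubble spans 369–459 between the lines at 350 and 483, so it is within about 0.3 mm of centre. The press is about 9–10 N and steady, so I'm handing in.

```bash
python3 -c "
from bench import manip
print(manip.job_done()); print(manip.sense()['contact_force'])"
```

```text
the job is handed in; nothing more can be done
None
the job is handed in; nothing more can be done
```

The table is level and the job is handed in at about 19.3 s, with the arm still pressing on the spirit level.

- **Key:** I picked up the smallest of the three keys and fitted it on the screw foot. It met the collar at the expected height with about 7–8 N of reaction. I turned it about 100° clockwise, released it and left it there.
- **Bubble:** It started at about −6.6 mm. The last picture, under press, puts it within about 0.3 mm of the middle.
- **Press:** One finger bears on the flat top either side of the window, with about 9–10 N downward and a steady 2 N sideways force.
- **Checks that disagreed slightly:**
  - After release, the noisy depth reading put the wing top at about 110–114 mm against the nominal 116 mm. I judged the key fully home from the height and reaction measured while seating it.
  - The two estimates of the offset between key and screw foot differed by about 0.8 mm. I used a value between them, and the key went on without resistance.
- **Other things:** The cup and tray looked undisturbed in the last views. I did not look at the rest again after picking up the key, but nothing suggested contact with them.

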